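# Shut and lock the pump module's top cover

### The job

Push the pump module's half-open top cover fully shut with your fingertips, then set a fingertip in the slot of the round quarter-turn fastener and turn it clockwise (seen from above) all the way until the cover is locked. Nothing is to be gripped or lifted: do not raise the cover any further, leave the things standing around the module where they are, and finish clear of everything.

Things in the scene. Friction and masses are not known exactly. Their poses are not given: they have to be found in the camera images.
- housing: White pump module fixed to the bench: open box 200 (its x) by 240 (its y) by 80 mm high. Origin: centre of its underside. Its -x side is the front (louvres, dark blue strip). A flat white cover 200 x 240 x 6 mm lies on top when shut (top face 86 mm above the bench), hinged along the far side at x = +100, z = 80 mm of this frame.
- cover (a joint): Hinge angle of the cover, rad: 0 = fully shut (hard stop, level), larger = front edge raised. The hinge is stiff: the cover stays at any angle it is left at; pushing it down at its front part takes about 4 to 8 N.
- cover_front (a point): Middle of the cover's front edge, on its top face, 200 mm from the hinge line. Its y runs along the edge, its x to the hinge. The cover's top is bare except for the fastener's collar: it can be pushed e.g. 30 mm behind the front edge and 80 mm left or right of the middle.
- collar (a point): Aluminium ring fixed on the cover round the fastener: 92 mm outside, 76 mm inside diameter, 16 mm high. Origin on its axis, on the cover's top face: midway between left and right, 60 mm behind the front edge (140 mm from the hinge).
- slot (a point): Centre of the slot floor, on the fastener's axis. The fastener is a grey disc, 73 mm across, in the collar; a straight slot 26 mm wide, 13 mm deep, dark floor, runs right across it (68 mm long at its walls, ends closed by the collar). y runs along the slot and turns with it; z is out of the cover. Cover shut: slot floor 88 mm, disc and collar tops 102 mm above the bench.
- fastener (a joint): Turn of the fastener, rad, growing clockwise from above: 0 = open, slot parallel to the cover's front edge; 1.57 = locked (hard stop), slot pointing front to hinge. It needs about 0.12 N m and stays where left. A tongue under the cover turns with it and slides under a ledge inside the front wall, only if the cover is fully shut.
- rack: Bystander: blue vial rack, 70 x 120 x 30 mm, vials to 48 mm high, loose beside the module. Origin: centre of its underside.
- bottle: Bystander: glass bottle with blue cap, 66 mm diameter, 130 mm high, loose. Origin: centre of its underside.
- beaker: Bystander: clear plastic cup, 60 mm across, 50 mm high, loose. Origin: centre of its underside.
- jar: Bystander: amber jar with black cap, 40 mm diameter, 50 mm high, loose. Origin: centre of its underside.

How it is judged:
By the outcome, as a careful person would: the job done as asked, in the order asked, and still so for the second after the job is handed in, with the robot touching nothing.
It also fails if it takes over 48 s, if anything falls off the work surface, if the arm or the gripper's body presses on something with over 40 N, if the wrist force passes 120 N, or if a joint passes its speed limit or range.

### The arm

A 6-joint arm with a two-finger parallel gripper is mounted at the origin on the work surface. World frame = base frame: x ahead of the robot, y to its left, z up, the work surface at z = 0. Lengths are in m, angles in rad, forces in N, time in s.
With the tool pointing down it reaches from about 0.3 to 0.775 m from the base axis. Payload 14.6 kg.
Tool frame: the origin (TCP) lies on the centre line of the jaws, within the pads' length; the fingertips stand 25 mm ahead of it and the grasp point (between the pads) lies 6 mm ahead of it (ctrl.tip_reach is the distance from the TCP to the fingertips, in m); z points along the fingers, y is the line along which they close (so a half turn about z gives the same grasp; the last joint's range is limited). The gripper opens to 94 mm and grips with 3 to 60 N. Pads are 16 mm wide; open, the fingers measure 119 mm over their backs; the gripper's body (75 mm by 177 mm) begins 78 mm behind the grasp point.
Start: joints at [1.16, 0.3, 1.521, -0, 1.321, -0.067], TCP at [0.185, 0.518, 0.23] pointing down, gripper open.
Joint ranges: [-3.03, 3.03], [-0.79, 2.21], [0.23, 2.52], [-1.04, 4.18], [0, 3.07], [-2.55, 2.55]. Speed limits (rad/s): [2.22, 2.22, 2.57, 3.14, 3.14, 3.14].

### API

Orientations are given as [roll, pitch, yaw] about the fixed x, y, z axes, in that order (R = Rz(yaw) Ry(pitch) Rx(roll)).
In Python, from station import ctrl gives the robot as it stands. The module is installed in compiled form; this text tells all that it offers.
- The arm moves only by the tool apply_moves, never from a script. Its argument "deltas" is a list of rows, each a list of 7 numbers: the closure in counts, from 0 (fully open) to 255 (shut), then the shift along the world's x, y, z in cm, then the turn, a rotation vector about the world's x, y, z in rad. In form: [[jaw, tx, ty, tz, ax, ay, az], ...]. A call has 1 to 10 rows; each row shifts and turns the commanded pose from where the row before left it; what a row does not reach is not made up. A row lasts 1/10 s, in which the tool goes at most 50 mm and 8.59 degrees, less where a joint would pass 70% of its speed; a pose out of reach is approached as far as the arm can. A call with a gripper value outside its range is refused whole. The fingers move at their own pace and stop on an object; "grip_force" is the grip in N (left out, the last holds). Time passes only in rows, so rows that do not move let the fingers close. It gives the time, the measured TCP pose, the force, the opening and the grip force at its end, in the units of the state.
- ctrl.get_obs(): the state, without advancing time (a new reading comes with each control period).
- ctrl.camera(name): name is "scene" or "side" or "wrist"; returns a dict with "img" (400x640x3 uint8, red, green, blue), "K" (3x3 intrinsics, pixels), "pose" (4x4, takes a point from camera to world coordinates); the wrist camera has in their place "hand_eye" (4x4, takes a point from camera to tool coordinates, whose origin is the TCP and whose axes are the flange's). Camera axes: x right, y up, looking along -z (the intrinsics and any distortion apply to the point x, -y, -z); pixel columns grow to the right and rows downward; lengths in m; the calibration is good to about 2 mm. A picture is of the moment at which its call begins: read the wrist's pose just before it. There is no depth.
- ctrl.hand_in(): hands the job in; it is judged then, once.
The state is a dict: "time_s": time; "qpos": joint angles; "joint_vel": joint speeds; "tau": joint torques, N m; "ee_pos": TCP position; "eef_rot": TCP orientation; "force": force on the tool from outside, world axes, zero at the start; "moment": the same for the moment, N m; "grip_width": finger opening in m; "grip_force": force on a finger pad.
Only numpy, scipy, OpenCV 4.12 (cv2) and the standard library are available. Lean on these libraries where they do the work, as an engineer would, in place of code of your own. Each camera call takes 0.05 s, during which the arm holds its last target. There are 200 camera calls.

## Working session

There is one attempt and no reset: what is moved stays moved. The work goes in short steps, Python scripts to look and compute and a tool call to move; the robot and the scene stay as the last step left them, time stands still between calls to the robot, and variables do not carry over. Pictures are saved under pics/ and viewed, at most 10 in all, crops included, and the job is handed in when it is done.

Besides the shell and the picture viewer there is one more tool, called after "Request:" in YAML: its name, and indented under it one key for each argument. apply_moves: Moves the arm, as the interface text tells. Its arguments: {"type":"object","properties":{"deltas":{"type":"array"},"grip_force":{"type":"number"}},"required":["deltas"]}

```bash
mkdir -p pics; python3 - <<'E'
from station import ctrl
import cv2,numpy as np,pickle
d={}
for n in ["scene","side"]:
    c=ctrl.camera(n);d[n]=c;cv2.imwrite(f"pics/{n}0.png",c["img"][:,:,::-1]);print(n,c.keys(),c["K"].round(1).tolist(),c["pose"].round(3).tolist())
pickle.dump(d,open("d0.pkl","wb"))
o=ctrl.get_obs();print(o,ctrl.tip_reach)
E
```

```text
scene dict_keys(['img', 'K', 'pose']) [[447.1, 0.0, 321.4], [0.0, 447.1, 196.2], [0.0, 0.0, 1.0]] [[0.062, -0.78, 0.623, 1.174], [0.998, 0.043, -0.046, -0.02], [0.009, 0.624, 0.781, 0.853], [0.0, 0.0, 0.0, 1.0]]
side dict_keys(['img', 'K', 'pose']) [[380.5, 0.0, 324.8], [0.0, 380.5, 200.5], [0.0, 0.0, 1.0]] [[0.902, 0.278, -0.329, 0.3], [-0.431, 0.588, -0.684, -0.528], [0.003, 0.759, 0.651, 0.572], [0.0, 0.0, 0.0, 1.0]]
{'time_s': 0.1, 'qpos': array([ 1.16041371e+00,  3.00430385e-01,  1.52150375e+00, -1.95732486e-05,
        1.32072181e+00, -6.66051297e-02]), 'joint_vel': array([-0.00123468, -0.00342816, -0.00135014, -0.00022046, -0.00076674,
       -0.0009024 ]), 'tau': array([ 1.22640722e-03, -5.32642829e+01, -3.53283441e+01,  7.09349220e-02,
        2.34936696e-02,  1.96086637e-05]), 'ee_pos': array([0.18530125, 0.51762231, 0.22994137]), 'eef_rot': array([-3.14053046e+00, -5.18508759e-05,  2.79781999e+00]), 'force': array([-0.39442516, -0.08754417,  0.19904329]), 'moment': array([-0.01903295, -0.00021583,  0.02400523]), 'grip_force': 0.0, 'grip_width': 0.09403401902881077} 0.025
```

View pics/scene0.png

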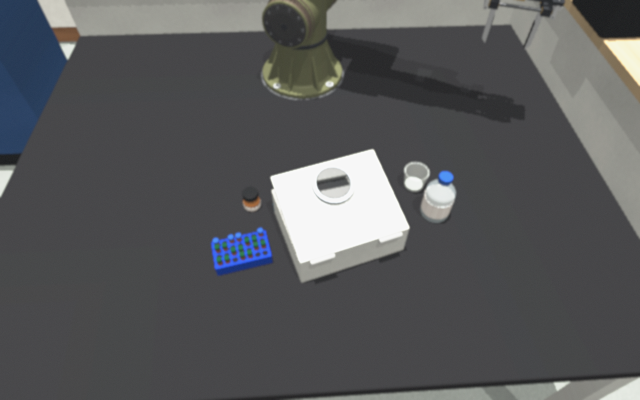

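View pics/side0.png

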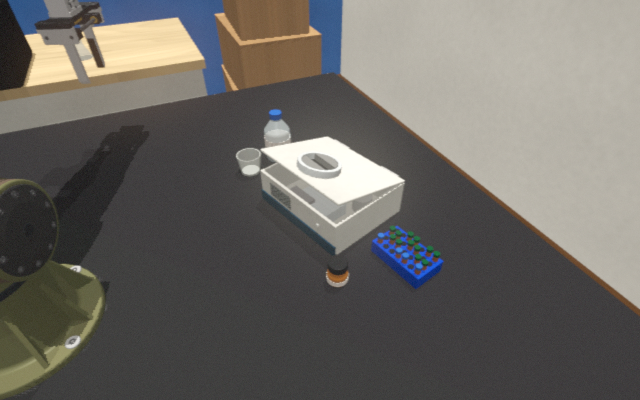

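Both views show the module with its front facing the robot. In the scene image the cover's front edge runs from about (272,182) to (375,154), the hinge side is near (303,262)–(405,235), and the fastener is at (333,183). The beaker and bottle stand at its left (+y), the jar and rack at its right. I'll enlarge the crops to get accurate corners.

```bash
python3 - <<'E'
import cv2,numpy as np,pickle
d=pickle.load(open("d0.pkl","rb"))
a=d["scene"]["img"][140:290,255:421];b=d["side"]["img"][125:260,250:416]
f=lambda i:cv2.resize(i,None,fx=4.8,fy=4.8,interpolation=cv2.INTER_CUBIC)
g=lambda i:(255*(i/255.)**1.8).astype(np.uint8)
cv2.imwrite("pics/cropA.png",cv2.resize(g(a),None,fx=4,fy=4,interpolation=cv2.INTER_CUBIC)[:,:,::-1]);cv2.imwrite("pics/cropB.png",cv2.resize(g(b),None,fx=4,fy=4,interpolation=cv2.INTER_CUBIC)[:,:,::-1])
E
```

```text
(no output)
```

View pics/cropA.png

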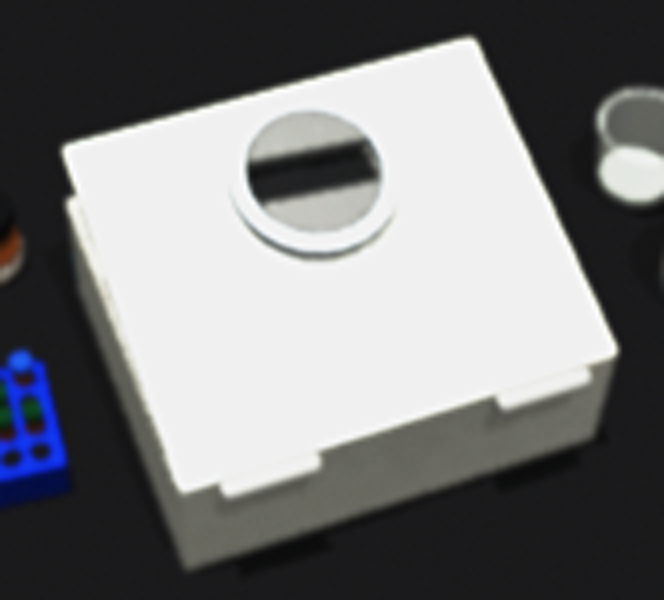

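View pics/cropB.png

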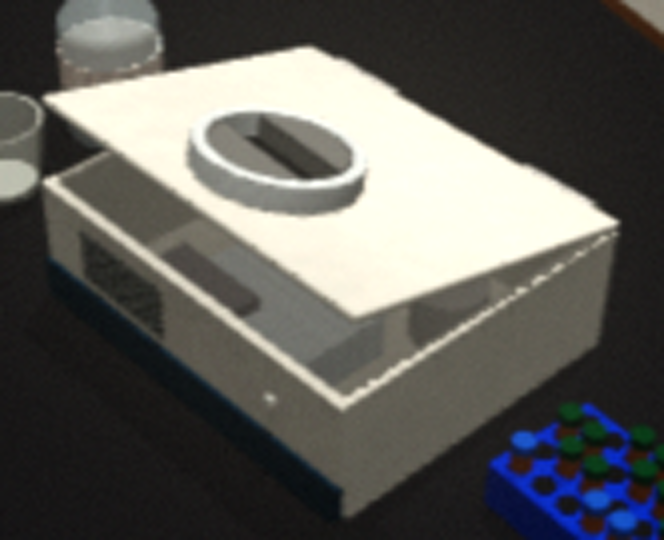

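Crop A (scale 4, offset 255,140) puts the cover corners at (63,148), (475,37), (617,350) and (181,490). Crop B (scale 4, offset 250,125) puts the same corners at (357,316), (45,97), (310,47) and (617,223), and the disc centre is near (315,171) in A and (277,156) in B.

```bash
cat > h.py <<'E'
import numpy as np
def ray(c,u,v,pose=None):
    P=c["pose"] if pose is None else pose;K=c["K"]
    d=np.array([(u-K[0,2])/K[0,0],-(v-K[1,2])/K[1,1],-1.]);d=P[:3,:3]@d
    return P[:3,3],d/np.linalg.norm(d)
def plane(c,u,v,z,pose=None):
    o,d=ray(c,u,v,pose);return o+d*(z-o[2])/d[2]
def tri(r1,r2):
    A=0;b=0
    for o,d in (r1,r2):
        M=np.eye(3)-np.outer(d,d);A=A+M;b=b+M@o
    p=np.linalg.solve(A,b);return p,[np.linalg.norm((np.eye(3)-np.outer(d,d))@(p-o)) for o,d in (r1,r2)]
E
python3 - <<'E'
import pickle,numpy as np
from h import *
d=pickle.load(open("d0.pkl","rb"));s,t=d["scene"],d["side"]
A={"fR":(63,148),"fL":(475,37),"hL":(617,350),"hR":(181,490),"disc":(315,171)}
B={"fR":(357,316),"fL":(45,97),"hL":(310,47),"hR":(617,223),"disc":(277,156)}
P={}
for k in A:
    p,e=tri(ray(s,A[k][0]/4+255-.4,A[k][1]/4+140-.4),ray(t,B[k][0]/4+250-.4,B[k][1]/4+125-.4));P[k]=p;print(k,p.round(4),np.round(e,4))
n=np.linalg.norm
print(n(P["fR"]-P["fL"]),n(P["hR"]-P["hL"]),n(P["fL"]-P["hL"]),n(P["fR"]-P["hR"]))
h=(P["hR"]+P["hL"])/2;f=(P["fR"]+P["fL"])/2;v=h-f;print("hinge",h,"front",f,"yaw",np.arctan2(v[1],v[0]),"yaw2",[np.arctan2(-(w)[0],w[1]) for w in (P["hL"]-P["hR"],P["fL"]-P["fR"])],"ang",np.arcsin(-v[2]/.2))
for n_,(u,w) in {"jar":(250,192),"rack":(241,251),"bottletop":(446,177),"beaker":(416,170)}.items(): print(n_,plane(s,u,w,{"jar":.05,"rack":.04,"bottletop":.13,"beaker":.05}[n_]).round(3))
E
```

```text
fR [ 0.5412 -0.0839  0.1328] [0.0001 0.0001]
fL [0.4724 0.1459 0.1325] [0.0019 0.0019]
hL [0.6557 0.201  0.085 ] [0.0008 0.0008]
hR [ 0.7251 -0.0279  0.0846] [0.0004 0.0004]
disc [0.5626 0.0486 0.1289] [0.0015 0.0015]
0.23982374530002182 0.23917651646701876 0.19716140629479886 0.19820009653582174
hinge [0.69039285 0.08655152 0.08476736] front [0.50680978 0.0310282  0.13264145] yaw 0.2936961106133517 yaw2 [np.float64(0.29446788881262453), np.float64(0.2907606382768866)] ang 0.24171739949203863
jar [ 0.513 -0.138  0.05 ]
rack [ 0.665 -0.152  0.04 ]
bottletop [0.56  0.293 0.13 ]
beaker [0.466 0.26  0.05 ]
```

The geometry checks out: the cover measures 240 × 198 mm with 1–2 mm ray gaps, the yaw is 0.294, the hinge angle is about 0.24 and the hinge height is 85 mm. I'll close the fingers and go above the push point, left of the collar at about (0.505, 0.114).

Request:
apply_moves:
  deltas:
    - [255,2,-2.5,0,0,0,0.064]
    - [255,2,-2.5,0,0,0,0.064]
    - [255,2,-2.5,0,0,0,0.064]
    - [255,2,-2.5,0,0,0,0.064]
    - [255,2,-2.5,0,0,0,0.064]
    - [255,2,-2.5,0,0,0,0.064]
    - [255,2,-2.5,0,0,0,0.064]
    - [255,2,-2.5,0,0,0,0.064]
    - [255,2,-2.5,0,0,0,0.064]
    - [255,2,-2.5,0,0,0,0.064]
  grip_force: 10

```text
time_s: 1.1
ee_pos: [0.3859, 0.2666, 0.2303]
eef_rot: [-3.142, -0.0, -2.843]
force: [0.5, 0.7, 0.0]
grip_width: 0.0177
grip_force: 0.0
```

Request:
apply_moves:
  deltas:
    - [255,2,-2.5,0,0,0,0]
    - [255,2,-2.5,0,0,0,0]
    - [255,2,-2.5,0,0,0,0]
    - [255,2,-2.5,0,0,0,0]
    - [255,2,-2.5,0,0,0,0]
    - [255,2,-2.9,0,0,0,0]
    - [255,0,0,0,0,0,0]

```text
time_s: 1.8
ee_pos: [0.5067, 0.1111, 0.2299]
eef_rot: [-3.141, -0.001, -2.848]
force: [0.0, 1.1, -0.2]
grip_width: 0.0002
grip_force: 0.0
```

Request:
apply_moves:
  deltas:
    - [255,0,0,-2,0,0,0]
    - [255,0,0,-2,0,0,0]
    - [255,0,0,-2,0,0,0]
    - [255,0,0,-1,0,0,0]
    - [255,0,0,-0.5,0,0,0]
    - [255,0,0,-0.5,0,0,0]
    - [255,0,0,-0.5,0,0,0]
    - [255,0,0,-0.5,0,0,0]

```text
time_s: 2.6
ee_pos: [0.5056, 0.1139, 0.1407]
eef_rot: [-3.141, 0.001, -2.845]
force: [-1.3, 0.5, 3.0]
grip_width: 0.0004
grip_force: 1.3
```

Request:
apply_moves:
  deltas:
    - [255,0,0,-0.4,0,0,0]
    - [255,0,0,-0.4,0,0,0]
    - [255,0,0,-0.4,0,0,0]
    - [255,0,0,-0.4,0,0,0]
    - [255,0,0,-0.4,0,0,0]
    - [255,0,0,-0.3,0,0,0]
    - [255,0,0,-0.2,0,0,0]

```text
time_s: 3.3
ee_pos: [0.5053, 0.1138, 0.1151]
eef_rot: [3.142, -0.0, -2.845]
force: [-1.5, -1.9, 3.0]
grip_width: -0.0004
grip_force: 1.3
```

Contact is made and the force is low. I'll go on to the hard stop, at TCP z of about 0.111.

Request:
apply_moves:
  deltas:
    - [255,0,0,-0.2,0,0,0]
    - [255,0,0,-0.2,0,0,0]
    - [255,0,0,-0.1,0,0,0]
    - [255,0,0,0,0,0,0]

```text
time_s: 3.7
ee_pos: [0.5054, 0.1138, 0.1112]
eef_rot: [-3.142, 0.0, -2.845]
force: [-5.2, -1.6, 12.4]
grip_width: 0.0006
grip_force: 5.9
```

Request:
apply_moves:
  deltas:
    - [255,0,0,-0.1,0,0,0]
    - [255,0,0,-0.05,0,0,0]
    - [255,0,0,0,0,0,0]

```text
time_s: 4.0
ee_pos: [0.5056, 0.1139, 0.111]
eef_rot: [-3.141, 0.001, -2.845]
force: [-13.4, -2.9, 28.3]
grip_width: 0.0003
grip_force: 14.1
```

That is the hard stop: z did not change while the force rose to 28 N. I'll lift and go over the fastener with the jaws part open.

Request:
apply_moves:
  deltas:
    - [255,0,0,1,0,0,0]
    - [255,0,0,2,0,0,0]
    - [255,0,0,3,0,0,0]
    - [170,1,-1.4,3,0,0,0]
    - [170,2,-2.7,2,0,0,0]
    - [170,2.2,-2.7,0,0,0,0]
    - [170,0,0,0,0,0,0]
    - [170,0,0,0,0,0,0]

```text
time_s: 4.8
ee_pos: [0.5574, 0.0455, 0.2185]
eef_rot: [3.141, -0.0, -2.847]
force: [0.2, 0.2, -0.2]
grip_width: 0.0312
grip_force: 0.0
```

```bash
python3 - <<'E'
from station import ctrl
import cv2,pickle
o=ctrl.get_obs();c=ctrl.camera("wrist");s=ctrl.camera("side");sc=ctrl.camera("scene")
pickle.dump((o,c,s,sc),open("d1.pkl","wb"))
cv2.imwrite("pics/w1.png",c["img"][:,:,::-1]);cv2.imwrite("pics/s1.png",cv2.resize(s["img"][125:260,250:416],None,fx=4,fy=4)[:,:,::-1])
print(o["ee_pos"],o["eef_rot"],o["qpos"],o["grip_width"],o["force"],c["K"],c["hand_eye"].round(3))
E
```

```text
[0.55738296 0.04551133 0.21847342] [ 3.14131247e+00 -4.73679583e-04 -2.84650291e+00] [ 1.59169553e-02  3.30414560e-01  1.50934769e+00  1.43960920e-04
  1.30236295e+00 -1.85000727e+00] 0.031233616667251243 [ 0.20734744  0.24814064 -0.16194796] [[300.66885784   0.         318.35334491]
 [  0.         300.66885784 200.95216778]
 [  0.           0.           1.        ]] [[-0.001  0.962  0.273  0.08 ]
 [ 1.     0.001 -0.     0.001]
 [-0.001  0.273 -0.962 -0.156]
 [ 0.     0.     0.     1.   ]]
```

View pics/w1.png

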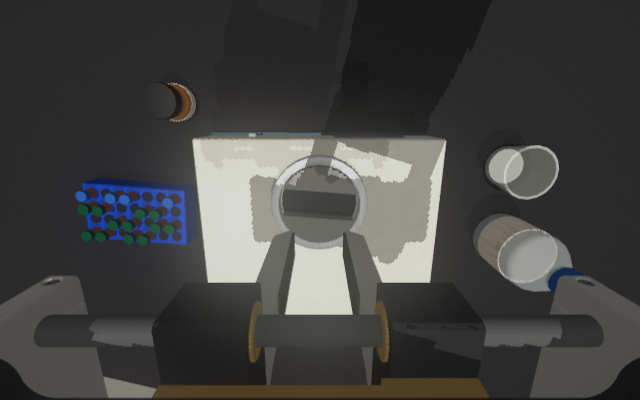

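The wrist view shows the cover shut. The collar ring spans about x 271–368 and y 154–249, centred near (319,202), and the slot lies nearly along the image x axis from (282,203) to (357,204).

```bash
python3 - <<'E'
import pickle,numpy as np,cv2
from h import *
from scipy.spatial.transform import Rotation as R
o,c,s,sc=pickle.load(open("d1.pkl","rb"))
T=np.eye(4);T[:3,:3]=R.from_euler("xyz",o["eef_rot"]).as_matrix();T[:3,3]=o["ee_pos"];P=T@c["hand_eye"]
q=[plane(c,u,v,.102,P) for u,v in [(271,202),(368,202),(319,154)]]
print(np.round(q,4),"w",np.linalg.norm(q[0]-q[1]),"mid",(q[0]+q[1])/2, plane(c,319.5,201.5,.102,P))
# near-front edge check corners
L,Rr=plane(c,195,139,.086,P),plane(c,445,139,.086,P);print(L,Rr,np.linalg.norm(L-Rr),"yaw",np.arctan2(-(Rr-L)[0],(Rr-L)[1]))
g=cv2.cvtColor(c["img"],cv2.COLOR_RGB2GRAY);m=(g[170:235,275:365]<65).astype(np.uint8)
n,lab,st,ce=cv2.connectedComponentsWithStats(m);i=1+np.argmax(st[1:,4]);print(st[i],ce[i]+[275,170])
pts=np.argwhere(lab==i)[:,::-1].astype(np.float32)+[275,170];r=cv2.minAreaRect(pts.astype(np.float32));print(r)
w=np.array([plane(c,u,v,.089,P) for u,v in cv2.boxPoints(r)]);print(w.round(4));print(w.mean(0))
E
```

```text
[[0.5689 0.0031 0.102 ]
 [0.5424 0.0906 0.102 ]
 [0.5127 0.0333 0.102 ]] w 0.0914290942893059 mid [0.55567174 0.04682113 0.102     ] [0.55520466 0.04667263 0.102     ]
[ 0.53496476 -0.08194715  0.086     ] [0.46669413 0.14343556 0.086     ] 0.23549574692567185 yaw 0.2941242099824332
[ 29  23  51  23 558] [335.79032258 205.70430108]
((329.2676696777344, 203.5205841064453), (49.392547607421875, 20.938146591186523), 4.398705005645752)
[[0.5737 0.0361 0.089 ]
 [0.5527 0.0316 0.089 ]
 [0.5424 0.0789 0.089 ]
 [0.5633 0.0843 0.089 ]]
[0.55801739 0.0577259  0.089     ]
```

The collar centre is about (0.556, 0.0465) with a 91 mm diameter, so the measurement agrees. The slot is already turned about 0.06 rad clockwise. I'll align with it and go down.

Request:
apply_moves:
  deltas:
    - [170,-0.14,0.1,-2,0,0,-0.06]
    - [170,0,0,-2,0,0,0]
    - [170,0,0,-2,0,0,0]
    - [170,0,0,-2,0,0,0]
    - [170,0,0,-0.8,0,0,0]
    - [170,0,0,-0.3,0,0,0]
    - [170,0,0,-0.3,0,0,0]
    - [170,0,0,0,0,0,0]

```text
time_s: 5.75
ee_pos: [0.5561, 0.047, 0.1254]
eef_rot: [-3.141, 0.001, -2.905]
force: [-0.3, -0.2, 0.8]
grip_width: 0.0312
grip_force: 0.0
```

Request:
apply_moves:
  deltas:
    - [170,0,0,-0.3,0,0,0]
    - [170,0,0,-0.3,0,0,0]
    - [170,0,0,-0.2,0,0,0]
    - [170,0,0,0,0,0,0]

```text
time_s: 6.15
ee_pos: [0.5559, 0.0468, 0.1167]
eef_rot: [3.141, -0.0, -2.905]
force: [-0.5, -0.2, -0.4]
grip_width: 0.0315
grip_force: 0.0
```

The tips are in the slot, 10 mm deep and free of contact. I'll turn clockwise.

Request:
apply_moves:
  deltas:
    - [170,0,0,0,0,0,-0.08]
    - [170,0,0,0,0,0,-0.08]
    - [170,0,0,0,0,0,-0.08]
    - [170,0,0,0,0,0,-0.08]
    - [170,0,0,0,0,0,-0.08]

```text
time_s: 6.65
ee_pos: [0.5569, 0.0469, 0.1172]
eef_rot: [3.141, 0.003, 2.975]
force: [6.6, 0.8, -3.1]
grip_width: 0.0314
grip_force: 3.2
```

```bash
python3 -c "
from station import ctrl
o=ctrl.get_obs();print(o['ee_pos'],o['eef_rot'],o['force'],o['moment'],o['qpos'])"
```

```text
[0.5568791  0.04685613 0.11723843] [3.14103939e+00 2.50694798e-03 2.97461568e+00] [ 6.55539448  0.81514975 -3.14654394] [ 0.2077252  -1.3602921   0.18245551] [ 1.83679137e-02  4.35545046e-01  1.61525099e+00  9.23434216e-05
  1.08823065e+00 -1.38549488e+00]
```

Request:
apply_moves:
  deltas:
    - [170,0,0,0,0,0,-0.1]
    - [170,0,0,0,0,0,-0.1]
    - [170,0,0,0,0,0,-0.1]
    - [170,0,0,0,0,0,-0.1]
    - [170,0,0,0,0,0,-0.1]
    - [170,0,0,0,0,0,-0.1]
    - [170,0,0,0,0,0,-0.1]
    - [170,0,0,0,0,0,-0.1]
    - [170,0,0,0,0,0,-0.1]

```text
time_s: 7.55
ee_pos: [0.5574, 0.0463, 0.1175]
eef_rot: [3.138, 0.003, 2.074]
force: [8.4, -3.8, -2.9]
grip_width: 0.0318
grip_force: 4.1
```

```bash
python3 -c "
from station import ctrl
o=ctrl.get_obs();print(o['ee_pos'],o['eef_rot'],o['force'],o['moment'],o['qpos'])"
```

```text
[0.55735635 0.04631463 0.11753023] [3.13849039e+00 2.59021672e-03 2.07368863e+00] [ 8.43623656 -3.83314134 -2.92962728] [-0.82100217 -1.73312594  0.1216063 ] [ 1.77899367e-02  4.35383259e-01  1.61472079e+00 -9.54033022e-04
  1.08753663e+00 -4.84664740e-01]
```

Request:
apply_moves:
  deltas:
    - [170,0,0,0,0,0,-0.08]
    - [170,0,0,0,0,0,-0.08]
    - [170,0,0,0,0,0,-0.06]
    - [170,0,0,0,0,0,-0.05]
    - [170,0,0,0,0,0,0]

```text
time_s: 8.05
ee_pos: [0.5571, 0.0462, 0.1175]
eef_rot: [3.139, 0.002, 1.806]
force: [5.4, -3.1, -1.4]
grip_width: 0.0313
grip_force: 2.9
```

```bash
python3 -c "
from station import ctrl
o=ctrl.get_obs();print(o['ee_pos'],o['eef_rot'],o['force'],o['moment'],o['qpos'])"
```

```text
[0.55707405 0.04621159 0.11751424] [3.13879732e+00 1.58394578e-03 1.80587339e+00] [ 5.40981119 -3.13287251 -1.4072506 ] [-0.82504408 -0.90878822  0.07220307] [ 1.76577889e-02  4.35257697e-01  1.61494607e+00 -1.06527066e-03
  1.08831792e+00 -2.16928678e-01]
```

Not at the stop yet, so I'll continue in small steps.

Request:
apply_moves:
  deltas:
    - [170,0,0,0,0,0,-0.04]
    - [170,0,0,0,0,0,-0.04]
    - [170,0,0,0,0,0,-0.04]
    - [170,0,0,0,0,0,0]

```text
time_s: 8.45
ee_pos: [0.557, 0.0462, 0.1175]
eef_rot: [3.139, 0.001, 1.687]
force: [5.2, -4.7, -0.2]
grip_width: 0.0317
grip_force: 6.7
```

```bash
python3 -c "
from station import ctrl
o=ctrl.get_obs();print(o['ee_pos'],o['eef_rot'],o['force'],o['moment'],o['qpos'])"
```

```text
[0.55696883 0.04615297 0.11751183] [3.13894093e+00 1.46480513e-03 1.68662988e+00] [ 5.17985438 -4.70182155 -0.16690905] [-1.03284222 -1.04490763  0.299733  ] [ 1.76679745e-02  4.35190618e-01  1.61505088e+00 -1.35203877e-03
  1.08856901e+00 -9.75421755e-02]
```

Request:
apply_moves:
  deltas:
    - [170,0,0,0,0,0,-0.04]
    - [170,0,0,0,0,0,-0.03]
    - [170,0,0,0,0,0,0]

```text
time_s: 8.75
ee_pos: [0.5568, 0.0461, 0.1176]
eef_rot: [3.139, 0.002, 1.619]
force: [3.5, -6.7, 0.9]
grip_width: 0.0315
grip_force: 30.0
```

```bash
python3 -c "
from station import ctrl
o=ctrl.get_obs();print(o['ee_pos'],o['eef_rot'],o['force'],o['moment'],o['qpos'])"
```

```text
[0.55680495 0.04605303 0.11756841] [3.13928558e+00 2.02596604e-03 1.61878875e+00] [ 3.46555792 -6.67288338  0.93005923] [-1.2280983  -0.70840052  1.55139992] [ 0.01782773  0.43500222  1.61517883 -0.0022066   1.08904548 -0.02914695]
```

The moment rose from 0.12 to 1.55 N m, so the fastener is at its stop. I'll unload by turning back within the slack, lift straight out and look.

Request:
apply_moves:
  deltas:
    - [170,0,0,0,0,0,0.06]
    - [170,0,0,0,0,0,0.08]
    - [170,0,0,0,0,0,0.08]
    - [170,0,0,0.5,0,0,0]
    - [170,0,0,1,0,0,0]
    - [170,0,0,2,0,0,0]
    - [170,0,0,3,0,0,0]
    - [170,0,0,4,0,0,0]
    - [170,0,0,1,0,0,0]
    - [170,0,0,0,0,0,0]

```text
time_s: 9.75
ee_pos: [0.5565, 0.0468, 0.2341]
eef_rot: [3.138, 0.001, 1.836]
force: [0.3, 0.1, 0.2]
grip_width: 0.0314
grip_force: 0.0
```

```bash
python3 - <<'E'
from station import ctrl
import cv2,pickle,numpy as np
o=ctrl.get_obs();c=ctrl.camera("wrist");sc=ctrl.camera("side")
pickle.dump((o,c,sc),open("d2.pkl","wb"));print(o["ee_pos"],o["eef_rot"],o["force"])
cv2.imwrite("pics/w2.png",c["img"][:,:,::-1])
cv2.imwrite("pics/s2.png",cv2.resize(sc["img"][90:300,220:470],None,fx=3,fy=2.85)[:,:,::-1])
E
```

```text
[0.55651401 0.04682132 0.23409004] [3.13796513e+00 8.97937714e-04 1.83633053e+00] [0.2719048  0.11426957 0.18386126]
```

View pics/w2.png

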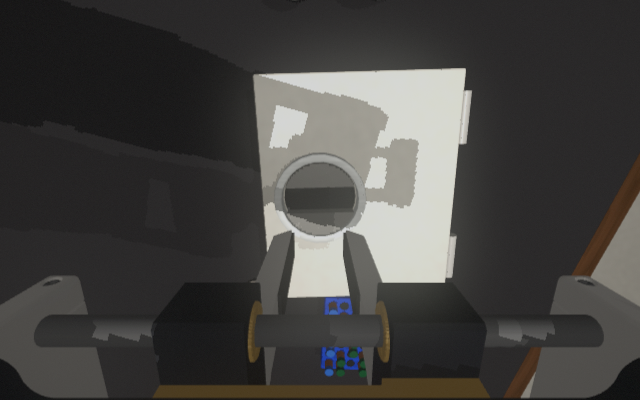

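View pics/s2.png

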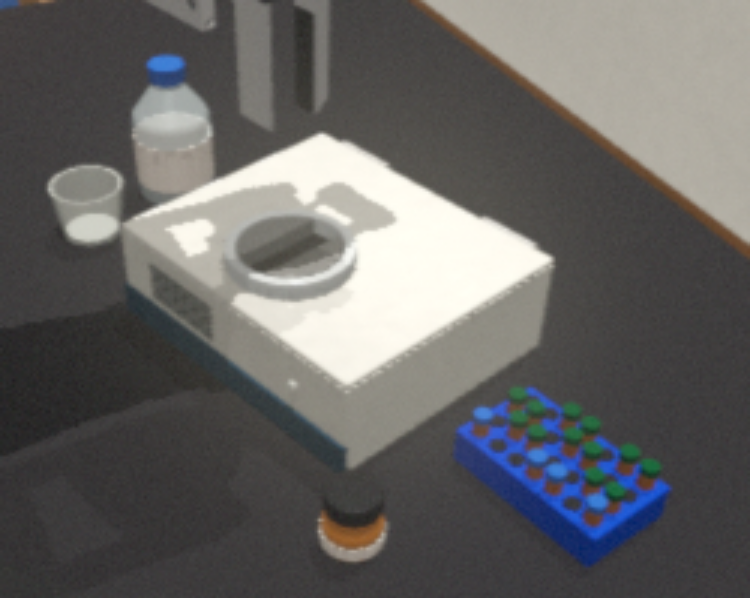

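The side view shows the cover flush and shut, with the bystanders where they were. In the wrist view the slot at (320,198) runs parallel to the cover's front-to-hinge edges, which is the locked position, and the fingers are about 10 cm clear.

```bash
python3 -c "
from station import ctrl
print(ctrl.hand_in())"
```

```text
the job is handed in; nothing more can be done
None
```

The cover is pushed fully shut, the fastener is turned clockwise to its stop in the locked position, the things around the module were not moved, and the job is handed in at about 10 s with the gripper clear.

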